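# Open the ratchet clamp on the finished battery pack

## Task

Two open battery packs are held in ratchet clamps on the bench. The pack that already has the black terminal block over its fork terminals is finished: open its clamp by pressing down the release button on the sliding jaw with the fingertips and, keeping it pressed, pushing the jaw all the way back along its bar to the end stop, then take the hand away. Leave the pack lying on its rests, leave the other clamp shut, do not disturb the other things on the bench, and lift nothing.

Things in the scene. Friction and masses are not known exactly. Their poses are not given: they have to be found in the camera images.
- clamp_a: clamp of the finished pack: aluminium base plate 300 x 100 x 8 mm fixed to the bench, steel bar along it. Origin: centre of the plate's underside. x runs along the bar, from the black fixed jaw (x -147 to -123 mm, 84 mm high) to the black end stop (x 131 to 145 mm, 38 mm wide, 46 mm high); z up. The sliding jaw between them opens towards +x. Position and yaw vary; either clamp may be on the left
- jaw_a (a joint): how far its sliding jaw has slid back, m: 0 clamped on the pack, 0.0765 against the end stop. Slides against about 3 N of friction with the button down and stays where left; with the button up, a pawl in teeth under the bar locks it against opening. At 0 the jaw fills clamp x -12 to 54 mm: black housing 42 mm wide, flat top at z 84 mm, a button on top and a heel behind the button
- release_a (a joint): how far that jaw's release button is pressed, m: 0 up, 0.008 fully down (a hard stop). Its spring pushes back with 2 N at first and 6 N fully down; the pawl is clear of the teeth beyond about 0.0045 and springs back when the button is let go
- button_a (a point): centre of the top of that button: ridged steel thumb button 32 mm along the bar by 34 mm across, on the jaw's top, 96 mm above the bench when up (12 mm above the housing); goes straight down, travels with the jaw. Clear space around it: the heel's front face is 18 mm away towards clamp +x; the pack begins 36 mm away towards clamp -x, its board about 10 mm lower than the button
- heel_a (a point): middle of the upright front face of that jaw's heel, 6 mm below its top edge: black block 40 mm wide, 18 mm long, rising 20 mm above the button (top at z 116 mm), which a finger on the button pushes towards clamp +x to slide the jaw back
- pack_a: the finished pack: black ten-cell battery core 105 x 70 x 44 mm, 0.4 to 0.75 kg, lying loose on grey rests (z 38 mm) between the jaws, green circuit board and white potting blobs on top; at the board's fixed-jaw end a black terminal block, 46 mm wide, 16 mm high, over four fork terminals (top at z 102 mm). Origin: centre of its underside; x as the clamp's
- clamp_b: the clamp of the unfinished pack, of the same make and axes as clamp_a; to be left shut
- jaw_b (a joint): the other clamp's sliding jaw, as jaw_a; stays at 0
- release_b (a joint): the other clamp's release button, as release_a; not to be pressed
- pack_b: the unfinished pack: the same, but its four fork terminals stand bare (10 mm high, no black block). Origin: centre of its underside
- spare_block: loose black terminal block 46 x 16 x 16 mm lying between the clamps; origin: centre of its underside
- screw_dish: steel dish of screws, 68 mm across, 18 mm high; origin: centre of its underside
- screwdriver: screwdriver 200 mm long lying on the bench
- tape_roll: roll of black tape 66 mm across, 19 mm high, lying flat; origin: centre of its underside
- multimeter: multimeter 144 x 76 x 42 mm lying on its back; origin: centre of its underside
- empty_case: empty black battery case half 125 x 82 x 40 mm; origin: centre of its underside
- closed_battery: complete black battery 124 x 82 x 66 mm; origin: centre of its underside
- glue_bottle: white bottle 44 mm across, 105 mm high; origin: centre of its underside

How it is judged (in metres and radians):
On the way, in this order (a step that is already met when the one before it is completed fails the run):
1. the release button of the finished pack's clamp is pressed down (value of joint release_a above 0.004 m), for 0.1 s.
2. its sliding jaw is pushed back to the end stop (value of joint jaw_a above 0.071 m), for 0.1 s.
At the end, for the whole second after the job is handed in: The finished pack's sliding jaw stands within 6.5 mm of its end stop, that pack lies level on its rests within 15 mm of where it was, and the other jaw (within 4 mm) and its pack (within 10 mm) are as they were (value of joint jaw_a above 0.07 m and value of joint jaw_b below 0.004 m and z of pack_a in the frame of clamp_a between 0.034 and 0.042 m and distance of pack_a from where it was at the start of the episode below 0.015 m and angle between pack_a's own z axis and vertical below 0.1 rad and linear speed of pack_a below 0.02 m/s and distance of pack_b from where it was at the start of the episode below 0.01 m); the robot touches nothing.
It fails at once if the finished pack is lifted or shoved out of place (z of pack_a in the frame of clamp_a above 0.046 m or distance of pack_a from where it was at the start of the episode above 0.02 m).
It fails at once if the other clamp is released or its pack disturbed (value of joint jaw_b above 0.005 m or value of joint release_b above 0.004 m or distance of pack_b from where it was at the start of the episode above 0.012 m).
It fails at once if another thing on the bench is moved or lifted (distance of any of spare_block, screw_dish, screwdriver, tape_roll, multimeter, empty_case, closed_battery, glue_bottle from where it was at the start of the episode above 0.02 m).
It also fails if it takes over 35 s, if anything falls off the work surface, if the arm or the gripper's body presses on something with over 40 N, if the wrist force passes 120 N, or if a joint passes its speed limit or range.

## Robot

A 6-joint arm with a two-finger parallel gripper is mounted at the origin on the work surface. World frame = base frame: x ahead of the robot, y to its left, z up, the work surface at z = 0. Lengths are in mm, angles in rad, forces in N, time in s.
With the tool pointing down it reaches from about 275 to 750 mm from the base axis. Payload 10.2 kg.
Tool frame: the origin (TCP) lies midway between the tips of the shut fingers; the grasp point (between the pads) lies 19 mm behind it; z points along the fingers, y is the line along which they close (so a half turn about z gives the same grasp; the last joint's range is limited). The gripper opens to 85 mm and grips with 20 to 120 N. Pads are 22 mm wide; open, the fingers measure 114 mm over their backs; the gripper's body (76 mm by 85 mm) begins 54 mm behind the grasp point. The pads swing forward as they close: fully open they stand 13 mm farther back than shut.
Start: joints at [1.06, 0.313, 1.498, -0, 1.331, -0.223], TCP at [149.031, 503.409, 231.294] pointing down, gripper open.
Joint ranges: [-2.94, 2.94], [-0.97, 2.17], [0.19, 2.56], [-1.23, 4.37], [0.02, 3.11], [-2.88, 2.88]. Speed limits (rad/s): [2.39, 2.39, 3.01, 3.14, 3.14, 3.14].

## Interface

Orientations are given as a unit quaternion [w, x, y, z].
In Python, from rig import sense, capture, finish_job, find_in, place_of gives the robot as it stands. The module is installed in compiled form; this text tells all that it offers.
- The arm moves only by the shell command python3 -m jog 'ROWS' [FORCE]. ROWS is JSON, a list of rows, each an object of numbers: "tx", "ty", "tz": the shift along the tool's x, y, z in mm; "ax", "ay", "az": the turn, a rotation vector about the tool's x, y, z in rad; "jaw": the closure, from -1 (fully open) to 1 (shut), so that 0 is half open. In form: [{"tx": .., "ty": .., "tz": .., "ax": .., "ay": .., "az": .., "jaw": ..}, ...]. A call has 1 to 5 rows; each row shifts and turns the commanded pose from where the row before left it, along the tool's axes as they then stand; what a row does not reach is not made up. A row lasts 1/8 s, in which the tool goes at most 62.5 mm and 10.7 degrees, less where a joint would pass 70% of its speed; a pose out of reach is approached as far as the arm can. A call with a gripper value outside its range is refused whole. The fingers move at their own pace and stop on an object; FORCE is the grip in N (left out, the last holds). Time passes only in rows, so rows that do not move let the fingers close. It gives the time, the measured TCP pose, the force, the opening and the grip force at its end, in the units of the state.
- sense(): the state, without advancing time (a new reading comes with each control period).
- capture(name): name is "side" or "top" or "wrist"; returns a dict with "color" (480x640x3 uint8, red, green, blue), "depth" (480x640 float32, mm along the optical axis (not along the pixel's ray), 0 where there is no reading), "fx", "fy", "cx", "cy" (pixels), "camera_from_world" (4x4, takes a point from world to camera coordinates); the wrist camera has in their place "mount" (4x4, takes a point from camera to tool coordinates, whose origin is the TCP and whose axes are the flange's). Camera axes: x right, y up, looking along -z (the intrinsics and any distortion apply to the point x, -y, -z); pixel columns grow to the right and rows downward; lengths in mm; the calibration is good to about 2 mm. A picture is of the moment at which its call begins: read the wrist's pose just before it.
- finish_job(): hands the job in; it is judged then, once.
Trained networks look in the newest picture that a camera, given by its name, has taken for a name from the list of things; names that differ only in an ending like _2 or _b are one class to them, and where a whole thing is asked for, a point or a joint stands for the part that bears it (a point fixed in the world has none). Each returns a list of dicts, best first, with "conf" (0 to 1); they miss things now and then, are a little off and sometimes report something else, mostly with a low value. They report only what shows in the picture. A call takes as long as a camera call.
- find_in(query, camera): "centre" ([column, row] in pixels, amid what is visible of it).
- place_of(query, camera): "centre" ([column, row] in pixels: a listed point, or the origin of a listed thing).
The state is a dict: "time_s": time; "joints": joint angles; "dq": joint speeds; "tau": joint torques, N m; "eef_pos": TCP position; "ee_rot": TCP orientation; "force": force on the tool from outside, world axes, zero at the start; "wrist_torque": the same for the moment, N m; "grip_width": opening from 0.0 (shut) to 1.0 (fully open); "grip_force": force on a finger pad.
Only numpy, scipy, OpenCV 4.12 (cv2) and the standard library are available. Lean on these libraries where they do the work, as an engineer would, in place of code of your own. Each camera call takes 0.05 s, during which the arm holds its last target. There are 200 camera calls.

## Working session

There is one attempt and no reset: what is moved stays moved. The work goes in short steps, Python scripts to look and compute and a shell command to move; the robot and the scene stay as the last step left them, time stands still between calls to the robot, and variables do not carry over. Pictures are saved under pics/ and viewed, at most 10 in all, crops included, and the job is handed in when it is done.

```bash
mkdir -p pics
cat > h.py <<'E'
import numpy as np, cv2
from rig import *
def ray_pt(c,px,z=None):
    u,v=px; 
    x=(u-c['cx'])/c['fx']; y=(v-c['cy'])/c['fy']
    M=np.linalg.inv(c['camera_from_world'])
    d=M[:3,:3]@np.array([x,-y,-1.]); o=M[:3,3]
    if z is None:
        D=np.median(c['depth'][int(v)-1:int(v)+2,int(u)-1:int(u)+2]); return o+d*D
    return o+d*(z-o[2])/d[2]
E
python3 - <<'E'
from h import *
s=sense();print(s['eef_pos'],s['ee_rot'],s['time_s'])
for n in ['top','side']:
    c=capture(n);cv2.imwrite(f'pics/{n}0.png',c['color'][:,:,::-1])
    for q,z in [('clamp_a',0),('button_a',96),('heel_a',110),('pack_a',38),('pack_b',38),('spare_block',0)]:
        for r in place_of(q,n)[:3]:
            print(n,q,round(r['conf'],2),np.round(r['centre']),np.round(ray_pt(c,r['centre'],z)),np.round(ray_pt(c,r['centre'])))
E
```

```text
[148.87873294 503.16541906 230.70491248] [-2.70304495e-04  1.43398118e-01  9.89664849e-01 -6.27937068e-04] 0.0
top clamp_a 0.83 [380. 271.] [ 516. -122.    0.] [ 514. -110.   83.]
top clamp_a 0.76 [248. 302.] [442. 180.   0.] [447. 165.  93.]
top button_a 0.68 [386. 260.] [ 538. -121.   96.] [ 538. -121.   95.]
top heel_a 0.92 [382. 252.] [ 555. -110.  110.] [ 555. -110.  116.]
top pack_a 0.91 [391. 299.] [ 455. -142.   38.] [ 458. -134.   88.]
top pack_a 0.77 [243. 333.] [377. 184.  38.] [383. 176.  85.]
top pack_a 0.41 [382. 262.] [ 536. -123.   38.] [ 534. -114.   95.]
top pack_b 0.91 [391. 299.] [ 455. -142.   38.] [ 458. -134.   88.]
top pack_b 0.77 [243. 333.] [377. 184.  38.] [383. 176.  85.]
top pack_b 0.41 [382. 262.] [ 536. -123.   38.] [ 534. -114.   95.]
top spare_block 0.72 [327. 281.] [492.   0.   0.] [492.   1.  14.]
side clamp_a 0.95 [248. 230.] [443. 166.   0.] [442. 157.   9.]
side clamp_a 0.86 [310. 308.] [ 520. -125.    0.] [ 509. -164.   51.]
side button_a 0.48 [315. 275.] [ 535. -116.   96.] [ 535. -117.   98.]
side heel_a 0.77 [322. 268.] [ 551. -114.  110.] [ 552. -110.  105.]
side heel_a 0.39 [308. 162.] [633. 257. 110.] [662. 359.  33.]
side pack_a 0.78 [281. 311.] [ 452. -142.   38.] [ 446. -176.   82.]
side pack_b 0.78 [281. 311.] [ 452. -142.   38.] [ 446. -176.   82.]
side spare_block 0.46 [279. 270.] [483.   7.  -0.] [481.  -3.  11.]
```

View pics/top0.png

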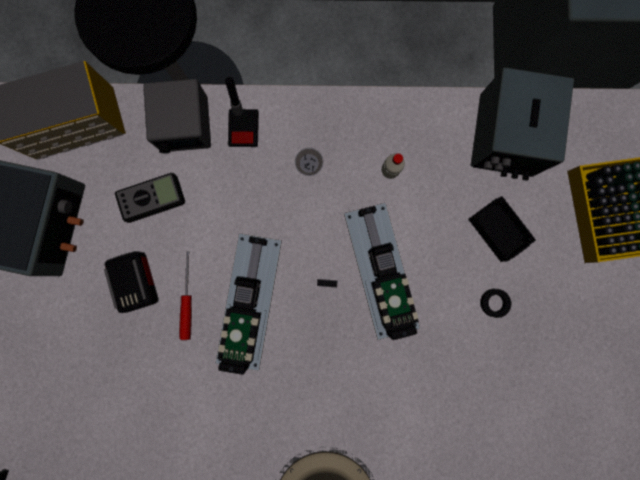

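View pics/side0.png

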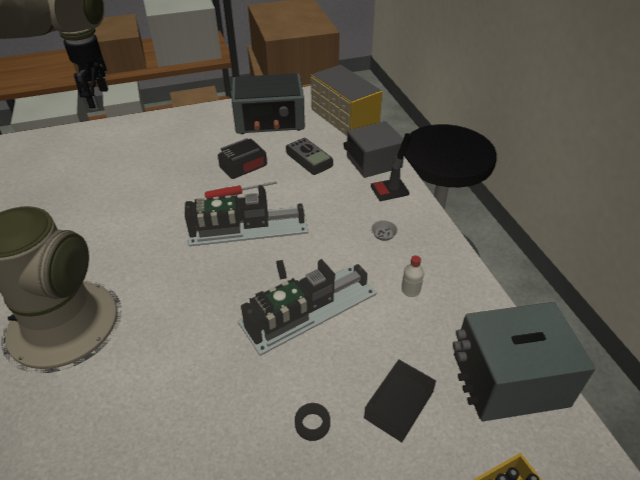

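The top view shows the left clamp's pack at (238,335) and the right clamp's pack at (395,300). I'll enlarge the fork ends, near (236,355) and (400,322), to tell which has the block.

Run:
```python
import cv2,numpy as np
t=cv2.imread('pics/top0.png');s=cv2.imread('pics/side0.png')
f=lambda a:cv2.convertScaleAbs(cv2.resize(a,(400,300),interpolation=cv2.INTER_CUBIC),alpha=2)
cv2.imwrite('pics/z.png',np.vstack([np.hstack([f(t[310:385,195:295]),f(t[275:350,350:450])]),np.hstack([f(s[180:255,170:270]),f(s[270:345,230:330])])]))
```

```text
(no output)
```

View pics/z.png

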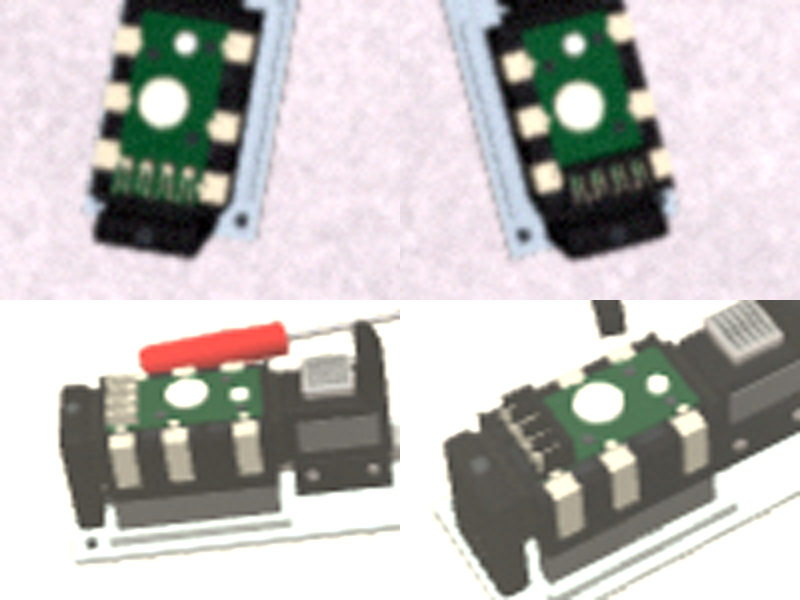

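The right pack's forks sit in the black block and the left pack's forks are bare, so clamp_a is the right one, with its button near (538,-121). Moving over it with the fingers shut.

```bash
python3 -m jog '[{"tx":-38,"ty":-35,"jaw":1},{"tx":-38,"ty":-35,"jaw":1},{"tx":-38,"ty":-35,"jaw":1},{"tx":-38,"ty":-35,"jaw":1},{"tx":-38,"ty":-35,"jaw":1}]'; python3 -m jog '[{"tx":-38,"ty":-35,"jaw":1},{"tx":-38,"ty":-35,"jaw":1},{"tx":-38,"ty":-35,"jaw":1},{"tx":-38,"ty":-35,"jaw":1},{"tx":-38,"ty":-35,"jaw":1}]'; python3 -m jog '[{"tx":-38,"ty":-35,"jaw":1},{"tx":-38,"ty":-35,"jaw":1},{"tx":-38,"ty":-35,"jaw":1},{"tx":-38,"ty":-35,"jaw":1}]';  python3 -m jog '[{"az":-0.133,"jaw":1},{"az":-0.133,"jaw":1},{"az":-0.133,"jaw":1},{"az":-0.133,"jaw":1},{"jaw":1}]'
cat >> h.py <<'E'
from scipy.spatial.transform import Rotation as R
def wrist():
    s=sense(); c=capture('wrist'); T=np.eye(4)
    q=s['ee_rot'];T[:3,:3]=R.from_quat([q[1],q[2],q[3],q[0]]).as_matrix();T[:3,3]=s['eef_pos']
    c['camera_from_world']=np.linalg.inv(T@c['mount']); return s,c,T
E
python3 - <<'E'
from h import *
s,c,T=wrist();print(s['eef_pos'],np.round(T[:3,:2].T,3),s['joints'],s['grip_width'],s['time_s']);print(c['mount'].round(2))
cv2.imwrite('pics/w1.png',cv2.convertScaleAbs(c['color'][:,:,::-1],alpha=1.5))
for q,z in [('clamp_a',0),('button_a',96),('heel_a',110),('pack_a',38)]:
  for r in place_of(q,'wrist')[:3]:
    print(q,round(r['conf'],2),np.round(r['centre']),np.round(ray_pt(c,r['centre'],z)),np.round(ray_pt(c,r['centre'])))
E
```

```text
[149.02732679 503.41303693 231.30227974] [[-0.959  0.284  0.   ]
 [ 0.284  0.959  0.   ]] [ 1.05960621e+00  3.12886400e-01  1.49769697e+00  5.60091417e-06
  1.33099397e+00 -2.23391228e-01] 0.9981325001123518 0.7
[[   0.      0.97    0.26   65.95]
 [   1.     -0.      0.      0.17]
 [   0.      0.26   -0.97 -141.99]
 [   0.      0.      0.      1.  ]]
pack_a 0.66 [107. 478.] [376. 190.  38.] [343. 228.  77.]schema error: expected keys tx, ty, tz, ax, ay, az, jaw
schema error: expected keys tx, ty, tz, ax, ay, az, jaw
schema error: expected keys tx, ty, tz, ax, ay, az, jaw
schema error: expected keys tx, ty, tz, ax, ay, az, jaw
```

View pics/w1.png

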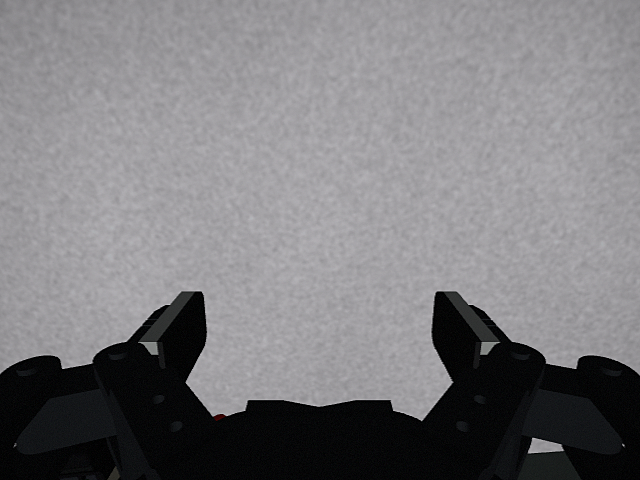

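The picture shows only bare bench between the open fingers, because the moves were refused: every key is required. Resending, with a target about 50 mm past the button so that the wrist camera sees it.

```bash
python3 -m jog '[{"tx":-42,"ty":-33,"tz":0,"ax":0,"ay":0,"az":0,"jaw":1},{"tx":-42,"ty":-33,"tz":0,"ax":0,"ay":0,"az":0,"jaw":1},{"tx":-42,"ty":-33,"tz":0,"ax":0,"ay":0,"az":0,"jaw":1},{"tx":-42,"ty":-33,"tz":0,"ax":0,"ay":0,"az":0,"jaw":1},{"tx":-42,"ty":-33,"tz":0,"ax":0,"ay":0,"az":0,"jaw":1}]' && python3 -m jog '[{"tx":-42,"ty":-33,"tz":0,"ax":0,"ay":0,"az":0,"jaw":1},{"tx":-42,"ty":-33,"tz":0,"ax":0,"ay":0,"az":0,"jaw":1},{"tx":-42,"ty":-33,"tz":0,"ax":0,"ay":0,"az":0,"jaw":1},{"tx":-42,"ty":-33,"tz":0,"ax":0,"ay":0,"az":0,"jaw":1},{"tx":-42,"ty":-33,"tz":0,"ax":0,"ay":0,"az":0,"jaw":1}]' && python3 -m jog '[{"tx":-42,"ty":-33,"tz":0,"ax":0,"ay":0,"az":0,"jaw":1},{"tx":-42,"ty":-33,"tz":0,"ax":0,"ay":0,"az":0,"jaw":1},{"tx":-42,"ty":-33,"tz":0,"ax":0,"ay":0,"az":0,"jaw":1},{"tx":-42,"ty":-33,"tz":0,"ax":0,"ay":0,"az":0,"jaw":1}]' && python3 -m jog '[{"tx":0,"ty":0,"tz":0,"ax":0,"ay":0,"az":-0.133,"jaw":1},{"tx":0,"ty":0,"tz":0,"ax":0,"ay":0,"az":-0.133,"jaw":1},{"tx":0,"ty":0,"tz":0,"ax":0,"ay":0,"az":-0.133,"jaw":1},{"tx":0,"ty":0,"tz":0,"ax":0,"ay":0,"az":-0.133,"jaw":1},{"tx":0,"ty":0,"tz":0,"ax":0,"ay":0,"az":0,"jaw":1}]'
cat > look.py <<'E'
import sys
from h import *
s,c,T=wrist();print(s['eef_pos'],np.round(T[:3,:3].T,3),s['joints'],s['grip_width'],s['time_s'],s['force'])
cv2.imwrite(f'pics/{sys.argv[1]}.png',cv2.convertScaleAbs(c['color'][:,:,::-1],alpha=1.5))
for q,z in [('clamp_a',0),('button_a',96),('heel_a',110),('pack_a',38)]:
  for r in place_of(q,'wrist')[:3]:
    print(q,round(r['conf'],2),np.round(r['centre']),np.round(ray_pt(c,r['centre'],z),1),np.round(ray_pt(c,r['centre']),1))
E
python3 look.py w2
```

```text
time_s: 1.58
eef_pos: [304.3, 284.1, 231.5]
ee_rot: [0.0, 0.143, 0.99, 0.0]
force: [0.4, 0.9, -0.1]
grip_width: 0.0
grip_force: 0.0
time_s: 2.2
eef_pos: [458.9, 66.1, 231.5]
ee_rot: [0.0, 0.144, 0.99, 0.0]
force: [0.6, 0.1, 0.7]
grip_width: -0.002
grip_force: 0.0
time_s: 2.7
eef_pos: [582.6, -108.1, 231.3]
ee_rot: [0.0, 0.144, 0.99, 0.0]
force: [-0.6, 0.1, 0.6]
grip_width: -0.001
grip_force: 0.0
time_s: 3.32
eef_pos: [581.7, -106.5, 231.2]
ee_rot: [-0.0, -0.121, 0.993, 0.0]
force: [0.4, 0.0, 0.7]
grip_width: 0.002
grip_force: 0.0
[ 581.70868764 -106.48309516  231.22700681] [[-0.971 -0.241  0.   ]
 [-0.241  0.971  0.   ]
 [-0.     0.    -1.   ]] [-3.78988741e-01  4.61105844e-01  1.28526875e+00 -2.27587351e-05
  1.39534713e+00 -2.19280124e+00] 0.0018409016713109981 3.325 [0.40090821 0.02634091 0.69125084]
clamp_a 0.7 [316. 132.] [ 519.2 -125.     0. ] [ 518.9 -124.5   82.8]
clamp_a 0.68 [312.  38.] [ 441.8 -147.8    0. ] [ 460.2 -141.7   90.2]
button_a 0.79 [312. 160.] [ 538.4 -122.9   96. ] [ 538.5 -122.9   95.6]
heel_a 0.58 [312. 181.] [ 551.3 -118.9  110. ] [ 554.3 -118.6   86.7]
heel_a 0.46 [312.  38.] [ 463.8 -140.9  110. ] [ 459.8 -142.3   90.3]
pack_a 0.86 [313.  38.] [ 449.3 -144.5   38. ] [ 459.9 -141.1   90.1]
```

View pics/w2.png

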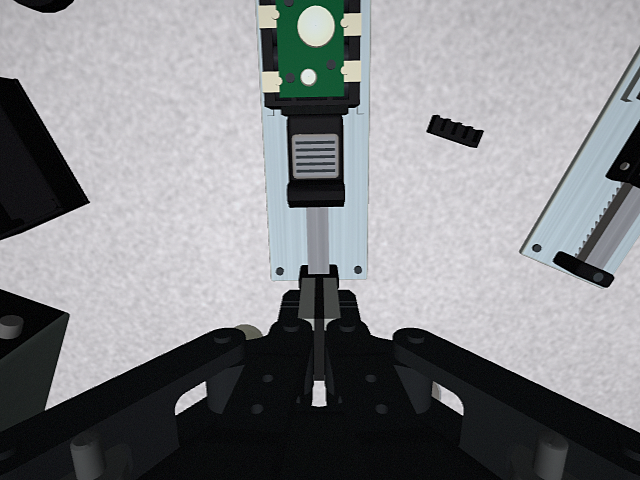

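The wrist view shows the jaw aligned with the tool. The button is at (317,156), the heel at about (316,192) and the end stop at about (318,270). Next I'll shift over the button and descend to just above it.

```bash
python3 -m jog '[{"tx":47,"ty":-2,"tz":0,"ax":0,"ay":0,"az":0,"jaw":1},{"tx":0,"ty":0,"tz":45,"ax":0,"ay":0,"az":0,"jaw":1},{"tx":0,"ty":0,"tz":45,"ax":0,"ay":0,"az":0,"jaw":1},{"tx":0,"ty":0,"tz":35,"ax":0,"ay":0,"az":0,"jaw":1},{"tx":0,"ty":0,"tz":0,"ax":0,"ay":0,"az":0,"jaw":1}]'; python3 -m jog '[{"tx":0,"ty":0,"tz":6,"ax":0,"ay":0,"az":0,"jaw":1},{"tx":0,"ty":0,"tz":0,"ax":0,"ay":0,"az":0,"jaw":1}]'; python3 look.py w3
python3 - <<'E'
from h import *
c=capture('side');cv2.imwrite('pics/s1.png',cv2.convertScaleAbs(cv2.resize(c['color'][220:340,240:400,::-1],(640,480),interpolation=cv2.INTER_CUBIC),alpha=2))
E
```

```text
time_s: 4.2
eef_pos: [535.5, -119.3, 104.5]
ee_rot: [-0.002, -0.121, 0.993, 0.001]
force: [0.9, -0.3, 0.7]
grip_width: -0.001
grip_force: 0.0
time_s: 4.45
eef_pos: [537.1, -120.0, 101.3]
ee_rot: [0.001, -0.122, 0.993, -0.0]
force: [0.3, 0.2, -0.4]
grip_width: -0.001
grip_force: 0.0
[ 537.0694991  -119.96350529  101.30506433] [[-0.97  -0.242 -0.001]
 [-0.242  0.97  -0.001]
 [ 0.002 -0.001 -1.   ]] [-4.32716005e-01  5.00712183e-01  1.58506067e+00  3.22974346e-05
  1.05409188e+00 -2.24754108e+00] -0.0010043245115944866 4.45 [ 0.28070586  0.15637874 -0.41666041]
clamp_a 0.61 [318. 201.] [ 516.  -126.4    0. ] [ 501.7 -129.5   80.7]
button_a 0.92 [316. 294.] [ 537.7 -121.2   96. ] [ 527.1 -123.6  120.1]
pack_a 0.95 [310.  82.] [ 451.1 -146.3   38. ] [ 456.7 -143.6   90.7]
```

View pics/w3.png

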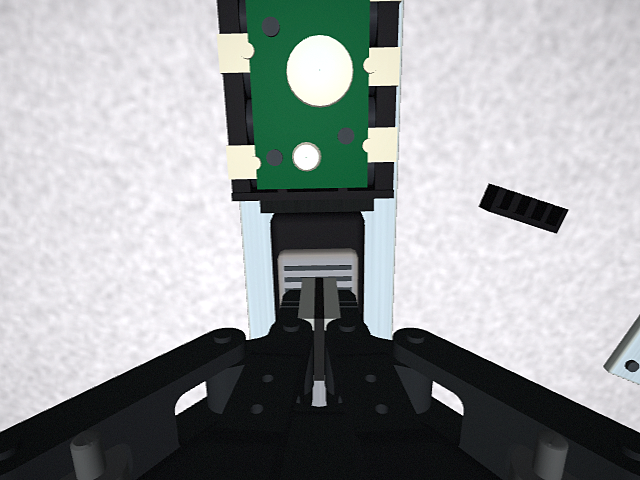

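View pics/s1.png

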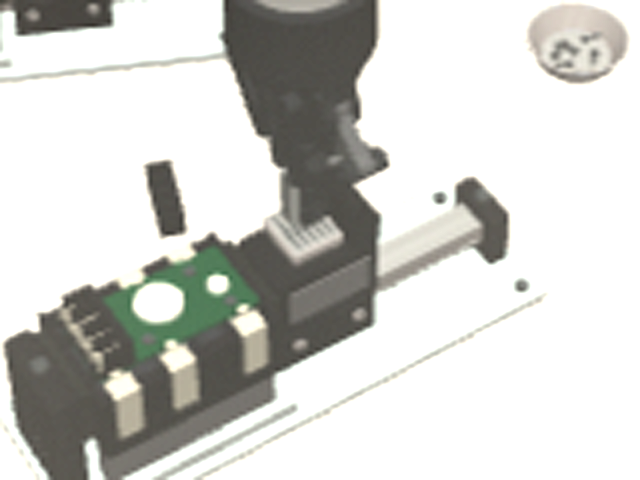

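The fingertips are centred on the button at about (316,294), and the side view shows them in front of the heel. The forks of this pack have black between them, whereas on the other pack the green board shows through. Pressing.

```bash
python3 -m jog '[{"tx":0,"ty":-1,"tz":6,"ax":0,"ay":0,"az":0,"jaw":1},{"tx":0,"ty":0,"tz":4,"ax":0,"ay":0,"az":0,"jaw":1},{"tx":0,"ty":0,"tz":2,"ax":0,"ay":0,"az":0,"jaw":1},{"tx":0,"ty":0,"tz":0,"ax":0,"ay":0,"az":0,"jaw":1},{"tx":0,"ty":0,"tz":0,"ax":0,"ay":0,"az":0,"jaw":1}]'
```

```text
time_s: 5.38
eef_pos: [537.2, -120.8, 88.6]
ee_rot: [0.0, -0.122, 0.993, -0.0]
force: [2.4, 1.0, 4.0]
grip_width: 0.008
grip_force: 2.6
```

```bash
python3 -m jog '[{"tx":0,"ty":0,"tz":1,"ax":0,"ay":0,"az":0,"jaw":1},{"tx":0,"ty":0,"tz":0,"ax":0,"ay":0,"az":0,"jaw":1},{"tx":0,"ty":0,"tz":0,"ax":0,"ay":0,"az":0,"jaw":1}]';python3 -m jog '[{"tx":-4,"ty":0,"tz":0,"ax":0,"ay":0,"az":0,"jaw":1},{"tx":-4,"ty":0,"tz":0,"ax":0,"ay":0,"az":0,"jaw":1},{"tx":-4,"ty":0,"tz":0,"ax":0,"ay":0,"az":0,"jaw":1},{"tx":0,"ty":0,"tz":0,"ax":0,"ay":0,"az":0,"jaw":1}]'
```

```text
time_s: 5.75
eef_pos: [537.3, -120.8, 88.0]
ee_rot: [0.001, -0.122, 0.993, -0.0]
force: [1.4, 3.2, 8.4]
grip_width: 0.002
grip_force: 3.8
time_s: 6.25
eef_pos: [548.6, -117.8, 88.0]
ee_rot: [0.0, -0.122, 0.993, -0.0]
force: [-1.1, 2.5, 8.8]
grip_width: 0.002
grip_force: 4.5
```

At the hard stop (8.4 N), and the hand moves freely. Continuing the slide.

```bash
python3 -m jog '[{"tx":-8,"ty":0,"tz":0,"ax":0,"ay":0,"az":0,"jaw":1},{"tx":-8,"ty":0,"tz":0,"ax":0,"ay":0,"az":0,"jaw":1},{"tx":-8,"ty":0,"tz":0,"ax":0,"ay":0,"az":0,"jaw":1},{"tx":-8,"ty":0,"tz":0,"ax":0,"ay":0,"az":0,"jaw":1},{"tx":0,"ty":0,"tz":0,"ax":0,"ay":0,"az":0,"jaw":1}]'; python3 look.py w4 | tail -4
```

```text
time_s: 6.88
eef_pos: [579.9, -109.5, 88.0]
ee_rot: [0.0, -0.122, 0.993, 0.0]
force: [0.1, 4.7, 8.6]
grip_width: 0.003
grip_force: 4.3
 [-0.242  0.97   0.001]
 [ 0.001  0.001 -1.   ]] [-3.85322646e-01  5.95234525e-01  1.46536362e+00  9.49050445e-04
  1.08072731e+00 -2.20114656e+00] 0.0028393967929317347 6.875 [0.06069621 4.70921104 8.61772502]
clamp_a 0.81 [320. 137.] [ 519.1 -124.2    0. ] [ 518.6 -124.5   36.7]
```

View pics/w4.png

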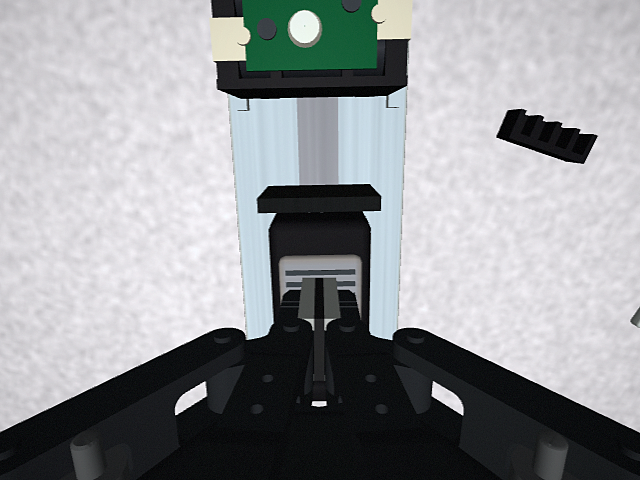

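The jaw has opened with the button held (its front plate is at (318,198)) and the pack has stayed put. Continuing to the stop.

```bash
python3 -m jog '[{"tx":-7,"ty":0.5,"tz":0,"ax":0,"ay":0,"az":0,"jaw":1},{"tx":-7,"ty":0.5,"tz":0,"ax":0,"ay":0,"az":0,"jaw":1},{"tx":-7,"ty":0,"tz":0,"ax":0,"ay":0,"az":0,"jaw":1},{"tx":-7,"ty":0,"tz":0,"ax":0,"ay":0,"az":0,"jaw":1},{"tx":0,"ty":0,"tz":0,"ax":0,"ay":0,"az":0,"jaw":1}]'; python3 -m jog '[{"tx":-3,"ty":0,"tz":0,"ax":0,"ay":0,"az":0,"jaw":1},{"tx":-2,"ty":0,"tz":0,"ax":0,"ay":0,"az":0,"jaw":1},{"tx":0,"ty":0,"tz":0,"ax":0,"ay":0,"az":0,"jaw":1}]';python3 -m jog '[{"tx":-2,"ty":0,"tz":0,"ax":0,"ay":0,"az":0,"jaw":1},{"tx":-1,"ty":0,"tz":0,"ax":0,"ay":0,"az":0,"jaw":1},{"tx":0,"ty":0,"tz":0,"ax":0,"ay":0,"az":0,"jaw":1}]'
```

```text
time_s: 7.75
eef_pos: [606.9, -102.2, 88.0]
ee_rot: [0.0, -0.122, 0.993, -0.0]
force: [-0.1, 2.4, 8.0]
grip_width: -0.001
grip_force: 3.9
time_s: 8.12
eef_pos: [611.2, -101.0, 88.0]
ee_rot: [-0.0, -0.122, 0.993, 0.0]
force: [-3.4, 1.9, 8.3]
grip_width: 0.004
grip_force: 4.4
time_s: 8.5
eef_pos: [613.2, -100.7, 87.9]
ee_rot: [-0.001, -0.122, 0.993, -0.0]
force: [-8.1, -0.4, 10.7]
grip_width: 0.002
grip_force: 5.4
```

```bash
python3 -m jog '[{"tx":-2,"ty":0,"tz":0,"ax":0,"ay":0,"az":0,"jaw":1},{"tx":0,"ty":0,"tz":0,"ax":0,"ay":0,"az":0,"jaw":1}]';python3 -m jog '[{"tx":-2,"ty":0,"tz":0,"ax":0,"ay":0,"az":0,"jaw":1},{"tx":0,"ty":0,"tz":0,"ax":0,"ay":0,"az":0,"jaw":1}]'
```

```text
time_s: 8.75
eef_pos: [615.3, -100.4, 87.9]
ee_rot: [-0.001, -0.122, 0.993, -0.0]
force: [-5.7, -1.0, 10.2]
grip_width: -0.006
grip_force: 5.2
time_s: 9.0
eef_pos: [616.5, -100.1, 87.9]
ee_rot: [-0.002, -0.122, 0.993, -0.0]
force: [-11.8, -2.6, 12.2]
grip_width: 0.0
grip_force: 8.5
```

```bash
python3 -m jog '[{"tx":-2,"ty":0,"tz":0,"ax":0,"ay":0,"az":0,"jaw":1},{"tx":0,"ty":0,"tz":0,"ax":0,"ay":0,"az":0,"jaw":1}]';python3 -m jog '[{"tx":-1,"ty":0,"tz":0,"ax":0,"ay":0,"az":0,"jaw":1},{"tx":0,"ty":0,"tz":0,"ax":0,"ay":0,"az":0,"jaw":1}]'
python3 - <<'E'
from h import *
c=capture('side');cv2.imwrite('pics/s2.png',cv2.convertScaleAbs(cv2.resize(c['color'][220:340,260:420,::-1],(640,480),interpolation=cv2.INTER_CUBIC),alpha=2))
E
```

```text
time_s: 9.25
eef_pos: [616.6, -100.1, 87.8]
ee_rot: [-0.005, -0.122, 0.993, -0.0]
force: [-24.0, -4.4, 17.8]
grip_width: -0.002
grip_force: 14.4
time_s: 9.5
eef_pos: [616.6, -100.1, 87.9]
ee_rot: [-0.006, -0.122, 0.993, 0.0]
force: [-29.5, -5.9, 21.5]
grip_width: 0.002
grip_force: 17.5
```

View pics/s2.png

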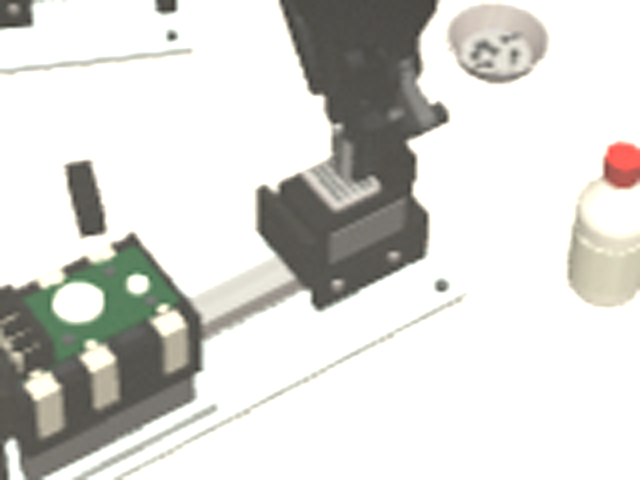

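The jaw is hard against the end stop: the push rises to 30 N with no motion, and the jaw at (345,240) covers the stop. The pack at (100,330) hasn't moved. Next I'll ease off along the bar, then go straight up.

```bash
python3 -m jog '[{"tx":4,"ty":0,"tz":-1,"ax":0,"ay":0,"az":0,"jaw":1},{"tx":0,"ty":0,"tz":-8,"ax":0,"ay":0,"az":0,"jaw":1},{"tx":0,"ty":0,"tz":-40,"ax":0,"ay":0,"az":0,"jaw":1},{"tx":0,"ty":0,"tz":-50,"ax":0,"ay":0,"az":0,"jaw":1},{"tx":0,"ty":0,"tz":-40,"ax":0,"ay":0,"az":0,"jaw":1}]';python3 -m jog '[{"tx":-40,"ty":0,"tz":0,"ax":0,"ay":0,"az":0,"jaw":1},{"tx":0,"ty":0,"tz":0,"ax":0,"ay":0,"az":0,"jaw":1},{"tx":0,"ty":0,"tz":0,"ax":0,"ay":0,"az":0,"jaw":1}]'; python3 look.py w5
```

```text
time_s: 10.18
eef_pos: [617.2, -99.6, 228.3]
ee_rot: [0.0, -0.122, 0.993, -0.0]
force: [1.4, 0.1, -0.2]
grip_width: 0.004
grip_force: 0.0
time_s: 10.55
eef_pos: [655.4, -90.0, 225.6]
ee_rot: [-0.001, -0.122, 0.993, 0.0]
force: [0.1, 1.0, 0.1]
grip_width: 0.001
grip_force: 0.0
[655.43496697 -90.03445503 225.61764222] [[-0.97  -0.242  0.002]
 [-0.242  0.97   0.001]
 [-0.002  0.    -1.   ]] [-3.13142012e-01  6.32121818e-01  1.02843923e+00 -1.95764082e-04
  1.48273375e+00 -2.12822251e+00] 0.0009682648176020573 10.55 [0.12696593 1.02457671 0.1096011 ]
clamp_a 0.82 [319.  42.] [ 517.8 -124.6    0. ] [ 525.2 -122.8   36.8]
button_a 0.98 [319. 160.] [ 610.5 -101.7   96. ] [ 610.5 -101.7   94.7]
button_a 0.51 [415. 328.] [719.9   4.6  96. ] [637.7 -66.5 270.4]
heel_a 0.65 [319. 189.] [628.4 -96.7 110. ] [628.1 -96.8 112. ]
```

View pics/w5.png

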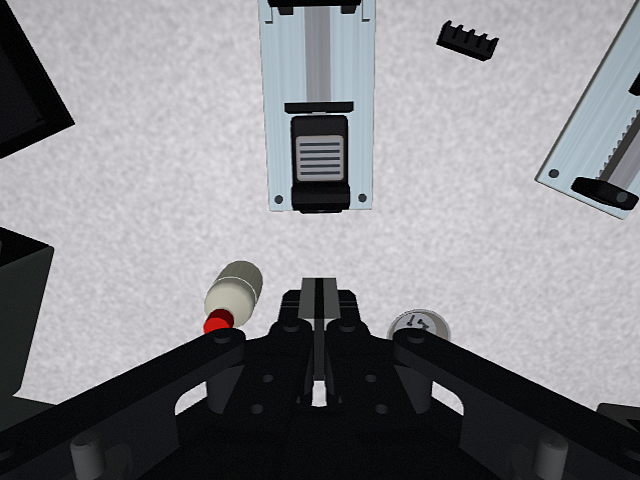

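The button is up at (319,158), about 75 mm further along the bar, and the heel is against the end stop. The hand is clear, so I'll hand in.

```bash
python3 -c "
from rig import *
print(finish_job())"
```

```text
the job is handed in; nothing more can be done
None
```

I opened the finished pack's clamp (the right-hand one) fully to its end stop and moved the hand clear. The pack stayed on its rests and the other clamp was left shut. The job is handed in, but no verdict came back.

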